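# Load the roller and slide the parts tray up into its bay

### The arm

A 6-joint arm with a two-finger parallel gripper is mounted at the origin on the work surface. World frame = base frame: x ahead of the robot, y to its left, z up, the work surface at z = 0. Lengths are in mm, angles in degrees, forces in N, time in s.
With the tool pointing down it reaches from about 350 to 725 mm from the base axis. Payload 6 kg.
Tool frame: the origin (TCP) lies at the very end of the fingers, on their centre line; the grasp point (between the pads) lies 19 mm behind it (robot.grip_point_offset is the distance from the TCP to the grasp point, in mm); z points along the fingers, y is the direction in which the jaws open and shut (so a half turn about z gives the same grasp; the last joint's range is limited). The gripper opens to 85 mm and grips with 20 to 120 N. Pads are 22 mm wide; open, the fingers measure 114 mm over their backs; the gripper's body (76 mm by 85 mm) begins 54 mm behind the grasp point. The pads swing forward as they close: fully open they stand 13 mm farther back than shut.
Start: joints at [89.823, 2.303, 4.859, 0, -92.561, -19.12], TCP at [198.254, 566.276, 231.261] pointing down, gripper open.
Joint ranges: [-146.85, 146.85], [-73.84, 115.35], [-62.03, 85.46], [-188.31, 113.3], [-161.28, -10.13], [-171.36, 171.36]. Speed limits (degrees/s): [147.25, 147.25, 172.46, 180, 180, 180].

### API

Orientations are given as [roll, pitch, yaw] about the fixed x, y, z axes, in that order (R = Rz(yaw) Ry(pitch) Rx(roll)).
In Python, from cell import robot gives the robot as it stands.
- The arm moves only by the shell command python3 -m pendant 'ROWS' [FORCE]. ROWS is JSON, a list that holds one entry, the list of rows, each a list of 7 numbers: the shift along the world's x, y, z in m, then the turn, a rotation vector about the world's x, y, z in rad, then the closure, from 0 (fully open) to 1 (shut). In form: [[[dx, dy, dz, ax, ay, az, claw], ...]]. A call has 1 to 8 rows; each row is the pose to reach, as a shift and turn from the pose commanded when the call began; what a row does not reach only later rows make up. A row lasts 1/10 s, in which the tool goes at most 50 mm and 8.59 degrees, less where a joint would pass 70% of its speed; a pose out of reach is approached as far as the arm can. A call with a gripper value outside its range is refused whole. The fingers move at their own pace and stop on an object; FORCE is the grip in N (left out, the last holds). Time passes only in rows, so rows that repeat a pose let the fingers close. It gives the time, the measured TCP pose, the force and the opening at its end, in the units of the state.
- robot.get_state(): the state, without advancing time (a new reading comes with each control period).
- robot.snapshot(name): name is "scene" or "top"; returns (picture, depth): 384x512x3 uint8, blue, green, red; 384x512 float32, mm along the optical axis (not along the pixel's ray), 0 where there is no reading.
- robot.camera_info(name): a dict with "fx", "fy", "cx", "cy" (pixels), "R" (3x3) and "t" (3): a world point X has camera coordinates R X + t. Camera axes: x right, y down, z forward; pixel columns grow to the right and rows downward; lengths in mm; the calibration is good to about 2 mm. A picture is of the moment at which its call begins. camera_info takes no time and is no camera call.
- robot.close_job(): hands the job in, once; it reports no verdict.
The state is a dict: "time": time; "qpos": joint angles; "joint_vel": joint speeds; "effort": joint torques, N m; "ee_pos": TCP position; "tcp_rot": TCP orientation; "force": force on the tool from outside, world axes, zero at the start; "ft_torque": the same for the moment, N m; "width": finger opening in mm.
Only numpy, scipy, OpenCV 4.12 (cv2) and the standard library are available. Lean on these libraries where they do the work, as an engineer would, in place of code of your own. Each camera call takes 0.05 s, during which the arm holds its last target.

### The job

Lay the loose guide roller in the wooden parts tray with the one already there, letting it down rather than dropping it, and put the tray away: slide it up over the front edge of the empty plywood bay and fully home against the back stop. Do not carry the tray; raise only the end that has to come up, and keep it low and nearly level so that it does not tip. Both rollers must finish in the tray, and everything else on the bench stays as it is.

Things in the scene. Friction and masses are not known exactly. Their poses are not given: they have to be found in the camera images.
- tray_center (a point): Centre of the beech parts tray to be put away, 18 mm above its underside; the only tray on the bench top itself. Open box 160 mm long (its x), 120 mm wide (y), 36 mm high, walls 6 mm, floor 6 mm, a steel bar handle on each end wall, about 0.4 kg empty. Its x at the start points roughly towards the bay; both ends are alike; z up.
- tray: The same tray, origin at the centre of its underside, same axes. It slides with moderate friction (about 0.6). Do not tilt it by more than about 15 degrees; its centre may rise at most 20 mm above its height when standing in the bay.
- tray_handle_a (a point): Middle of the handle bar on the tray's +x end: steel round bar 10 mm thick, 84 mm long across the tray (its y), on two uprights; on the bar's axis, 68 mm above the tray's underside, 77 mm from its centre; 27 mm free between the bar and the wall's rim below. Held from above across the bar, the tray can still swing up and down about the bar.
- tray_handle_b (a point): Middle of the same kind of handle bar on the tray's -x end.
- loose_roller_center (a point): Centre, on the axis, of the loose guide roller lying on the bench to the robot's right of the tray: steel tube 32 mm in diameter, 80 mm long, with stub axles 12 mm thick standing out 6 mm at both ends (92 mm in all), 0.15 kg. It lies on its side and rolls when pushed. Its x is the roller's axis.
- loose_roller: The same loose roller; its origin is its centre.
- tray_roller_center (a point): A second, identical roller that already lies loose in the tray, across it (its axis along the tray's y), in the half towards the -x end; it may roll to and fro. The point is its centre; x along its axis.
- tray_roller: The same roller in the tray; its origin is its centre.
- empty_bay: The empty one of two like plywood bays, fixed on the bench to the robot's left. Floor board 200 mm long (x), 156 wide (y), 12 thick: its front edge (x = -100) is a square 12 mm step up from the bench. Cheeks stand from x = -70 to +86, 136 mm apart; the back stop's face is at x = +86; both 44 mm above the bench. No roof. Origin: centre of underside; x from opening to stop.
- empty_bay_home (a point): Point on the floor of the empty bay (12 mm above the bench) over which the middle of the tray stands when the tray's leading end touches the back stop: 6 mm towards the stop from the bay's centre. Axes as the bay's.
- full_bay: The other bay of the same kind and size, taken by the full tray; beside the empty one, nearer or farther.
- full_tray: A tray like the first, filled with pipe fittings, standing in the full bay; leave it. Origin at the centre of its underside.
- file: Flat file with wooden handle, 275 mm long, lying beyond the tray; leave it.
- hammer: Hammer, 260 mm long, lying between the robot and the tray; leave it.
- screwdriver: Black screwdriver, 200 mm long, lying between the robot and the bays; leave it.
- mug: White mug, 80 mm wide, 92 mm high, at the right; leave it.
- jar: Glass jar with steel lid, 64 mm wide, 85 mm high, beyond the bays; leave it.
- bearing_block: Aluminium bearing block, 120 mm long, 68 mm high, at the far right; leave it.
- wrench: Wrench, 180 mm long, at the far right; leave it.
There are look-alikes about, which are no part of the job. Leave any orange or pink look-alike of the loose_roller alone.

How it is judged:
By the outcome, as a careful person would: the job done as asked, in the order asked, and still so for the second after the job is handed in, with the robot touching nothing.
It also fails if it takes over 70 s, if anything falls off the work surface, if the arm or the gripper's body presses on something with over 40 N, if the wrist force passes 120 N, or if a joint passes its speed limit or range.

## Working session

There is one attempt and no reset: what is moved stays moved. The work goes in short steps, Python scripts to look and compute and a shell command to move; the robot and the scene stay as the last step left them, time stands still between calls to the robot, and variables do not carry over. Pictures are saved under pics/ and viewed, and the job is handed in when it is done.

```bash
ls; mkdir -p pics; python3 - <<'E'
from cell import robot
import cv2,numpy as np
print(robot.get_state())
for n in("scene","top"):
    p,d=robot.snapshot(n); cv2.imwrite(f"pics/{n}0.png",p); np.save(f"{n}0.npy",d)
    print(n,robot.camera_info(n))
E
```

```text
pics
{'time': 0.0, 'qpos': array([ 8.98227464e+01,  2.33973096e+00,  4.80286481e+00, -2.73888261e-02,
       -9.25626507e+01, -1.91197438e+01]), 'joint_vel': array([-0.01313541, -0.0306143 , -0.02555121, -0.02295451, -0.00210009,
        0.09606721]), 'effort': array([ 2.20238588e-03, -3.68209219e+01,  3.47413445e+01,  6.93222463e+00,
       -5.40924069e-03,  6.31642450e-06]), 'ee_pos': array([198.0863444 , 566.00791071, 230.27060379]), 'tcp_rot': array([ 1.79897010e+02, -6.74193217e-03, -1.92957905e+01]), 'force': array([ 0.12173247, -0.49186468,  0.39909333]), 'ft_torque': array([ 0.00279601, -0.01482025, -0.0354512 ]), 'width': 85.4889503016875}
scene {'fx': 352.8089633906059, 'fy': 352.8089633906059, 'cx': 259.314186818548, 'cy': 184.5716815798341, 'R': array([[ 0.85743682,  0.5145612 ,  0.00537244],
       [ 0.44308726, -0.73294698, -0.51619996],
       [-0.26167876,  0.44498931, -0.85645125]]), 't': array([-352.95015753, -286.28822474, 1191.17005367])}
top {'fx': 424.6630128104962, 'fy': 424.6630128104962, 'cx': 257.62883431511585, 'cy': 192.58751945381943, 'R': array([[-0.01886474, -0.99960914, -0.02063238],
       [-0.99041983,  0.02150676, -0.13640386],
       [ 0.13679428,  0.0178615 , -0.99043843]]), 't': array([-103.94614225,  520.92617851, 1133.3331155 ])}
```

View pics/scene0.png

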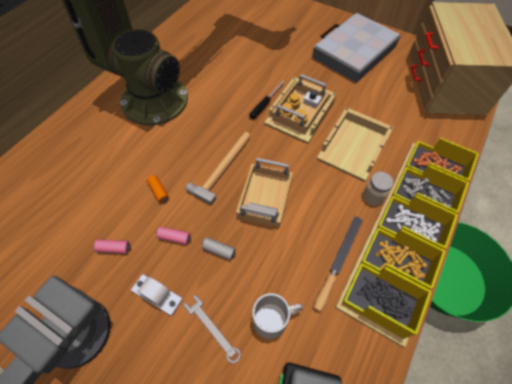

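View pics/top0.png

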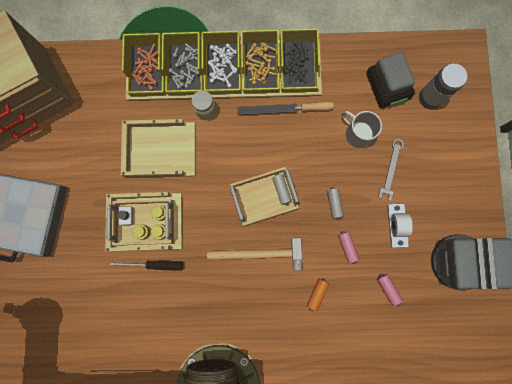

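The pictures show the tray at about (265,195) in the top view, with its roller near the right-hand handle. The loose grey roller is at (335,203). The empty bay is at (158,148) with its stop on the left, and the full bay is at (144,222). Pink and orange look-alikes lie around (348,247), (390,290) and (317,295).

```bash
cat > h.py <<'E'
import numpy as np,cv2
from cell import robot
def pix(n,X):
    c=robot.camera_info(n);p=np.atleast_2d(X)@c["R"].T+c["t"]
    return np.c_[c["fx"]*p[:,0]/p[:,2]+c["cx"],c["fy"]*p[:,1]/p[:,2]+c["cy"]]
def ray(n,uv,z):
    c=robot.camera_info(n);uv=np.atleast_2d(np.asarray(uv,float))
    d=np.c_[(uv[:,0]-c["cx"])/c["fx"],(uv[:,1]-c["cy"])/c["fy"],np.ones(len(uv))]@c["R"]
    o=-c["R"].T@c["t"]
    return o+d*((z-o[2])/d[:,2])[:,None]
def cloud(n,d):
    c=robot.camera_info(n);v,u=np.mgrid[:d.shape[0],:d.shape[1]]
    P=np.stack([(u-c["cx"])/c["fx"]*d,(v-c["cy"])/c["fy"]*d,d],-1)
    return (P-c["t"])@c["R"]
def crop(src,dst,x0,y0,x1,y1,s):
    p=cv2.imread(src)[y0:y1,x0:x1];cv2.imwrite(dst,cv2.resize(p,None,fx=s,fy=s,interpolation=cv2.INTER_CUBIC))
E
python3 - <<'E'
from h import *
crop("pics/top0.png","pics/t0a.png",100,90,360,280,3)
W=cloud("top",np.load("top0.npy"))
for uv in [(158,148),(265,195),(282,190),(335,203),(300,240),(60,60),(235,200),(293,188),(220,170)]:
    print(uv,W[uv[1],uv[0]].round(1))
E
```

```text
(158, 148) [657.4 169.1   9.3]
(265, 195) [ 515.  -134.6    8.4]
(282, 190) [ 524.4 -181.6   35. ]
(335, 203) [ 485.4 -325.2   34.9]
(300, 240) [ 387.1 -227.4   24.5]
(60, 60) [9.362e+02 4.692e+02 6.000e-01]
(235, 200) [495.  -54.6  71.9]
(293, 188) [ 523.7 -209.4   73. ]
(220, 170) [590.9  -7.6   0.6]
```

View pics/t0a.png

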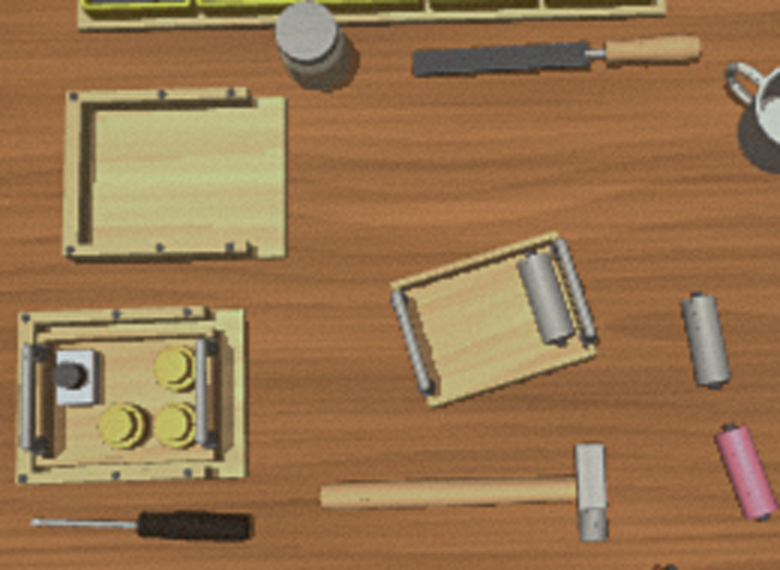

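```bash
python3 - <<'E'
from h import *
W=cloud("top",np.load("top0.npy"));img=cv2.imread("pics/top0.png")
def reg(u0,v0,u1,v1,z0,z1):
    m=np.zeros(W.shape[:2],bool);m[v0:v1,u0:u1]=1
    return m&(W[...,2]>z0)&(W[...,2]<z1)
def rect(name,m):
    n,l,st,c=cv2.connectedComponentsWithStats(m.astype(np.uint8))
    for i in range(1,n):
        if st[i,4]<15: continue
        P=W[l==i]; r=cv2.minAreaRect(P[:,:2].astype(np.float32))
        mu=P.mean(0);e=np.linalg.svd(P[:,:2]-mu[:2],full_matrices=False)[2][0]
        print(name,st[i,4],"c",np.round(r[0],1),"size",np.round(r[1],1),"ang",round(r[2],1),"mean",mu.round(1),"axis",round(np.degrees(np.arctan2(e[1],e[0]))%180,1),"zmax",P[:,2].max().round(1))
rect("bars",reg(225,160,305,230,60,80))
rect("rim",reg(225,160,305,230,30,45))
rect("traywhole",reg(225,160,305,230,4,45))
rect("loose",reg(322,180,346,225,8,45))
rect("bayfloor",reg(110,115,205,182,6,20))
rect("baywalls",reg(110,115,205,182,38,50))
rect("fullbars",reg(95,185,190,255,60,90))
rect("roll",reg(270,170,291,208,28,42))
E
```

```text
bars 131 c [ 531.7 -205.3] size [93.4  9.7] ang 16.4 mean [ 531.2 -205.2   71.2] axis 16.5 zmax 77.3
bars 128 c [487.8 -57.9] size [91.4  9.8] ang 16.6 mean [487.4 -58.   71.3] axis 16.8 zmax 78.0
rim 425 c [ 521.8 -127.4] size [ 96.8 159.7] ang 16.0 mean [ 541.3 -159.6   35.4] axis 72.6 zmax 43.7
rim 172 c [ 463.5 -144.8] size [ 23.3 169. ] ang 16.7 mean [ 457.8 -147.    36. ] axis 106.7 zmax 42.7
traywhole 2026 c [ 512.1 -130.3] size [131.8 169. ] ang 16.7 mean [ 512.  -134.7   17. ] axis 104.9 zmax 43.7
loose 363 c [ 487.1 -327.6] size [91.2 31.9] ang 9.2 mean [ 486.2 -325.8   27. ] axis 8.8 zmax 36.3
bayfloor 3047 c [654.3 158.6] size [188.1 157.6] ang 89.9 mean [656.8 155.5  11.9] axis 86.7 zmax 19.9
bayfloor 18 c [575.8 189.1] size [46.5  1.5] ang 89.3 mean [575.9 188.6  12.1] axis 89.6 zmax 16.8
baywalls 739 c [653.8 179.6] size [158.  171.3] ang 0.1 mean [653.4 206.3  43.4] axis 177.5 zmax 50.0
fullbars 147 c [446.4 125.3] size [92.5  9.8] ang 0.9 mean [445.5 124.8  82.6] axis 0.8 zmax 89.3
fullbars 155 c [443.7 278.5] size [91.7  9.7] ang 0.5 mean [443.4 278.   81.5] axis 1.1 zmax 88.8
fullbars 63 c [463.5 250.7] size [23.3 22.5] ang 64.9 mean [464.1 250.9  63.7] axis 70.3 zmax 68.9
roll 25 c [ 577.1 -165. ] size [ 7.3 31.6] ang 7.9 mean [ 577.6 -162.2   35.7] axis 101.8 zmax 39.7
roll 306 c [ 532.  -179.3] size [91.5 36. ] ang 10.4 mean [ 529.6 -180.6   34.8] axis 15.0 zmax 41.3
```

```bash
python3 - <<'E'
from h import *
W=cloud("top",np.load("top0.npy"));S=cloud("scene",np.load("scene0.npy"))
def fit(P,name):
    vx,vy,x0,y0=cv2.fitLine(P.astype(np.float32),cv2.DIST_HUBER,0,.01,.01).ravel()
    print(name,len(P),P.mean(0).round(1),"ang",round(np.degrees(np.arctan2(vy,vx))%180,2))
for nm,C in (("top",W),("scene",S)):
    x,y,z=C[...,0],C[...,1],C[...,2]
    top=(z>40)&(z<48)
    for n,m in (("near cheek",top&(x>565)&(x<595)&(y>100)&(y<245)),("far cheek",top&(x>715)&(x<740)&(y>100)&(y<245)),("stop",top&(y>245)&(y<270)&(x>590)&(x<715))):
        P=C[m][:,:2]
        if len(P)>20: fit(P,nm+" "+n); print(np.percentile(P,[2,98],axis=0).round(1).tolist())
    fl=(z>7)&(z<17)&(x>585)&(x<720)&(y>30)&(y<110)
    # front edge: per-x min y
    P=C[fl]; E=[[xx,P[(P[:,0]>=xx-3)&(P[:,0]<xx+3)][:,1].min()] for xx in range(590,716,6)]
    fit(np.array(E),nm+" front edge")
    # tray bars, rollers
    for n,m in (("barb",(z>66)&(z<80)&(abs(x-531.7)<55)&(abs(y+205)<25)),("bara",(z>66)&(z<80)&(abs(x-488)<55)&(abs(y+58)<25)),("loose",(z>10)&(z<40)&(abs(x-487)<60)&(abs(y+327)<30))):
        fit(C[m][:,:2],nm+" "+n); r=cv2.minAreaRect(C[m][:,:2].astype(np.float32));print(np.round(r[0],1),np.round(r[1],1))
E
```

```text
top near cheek 182 [580.6 173.1] ang 90.36
[[575.6, 103.6], [585.7, 241.5]]
top far cheek 184 [726.2 174.7] ang 90.34
[[720.7, 105.3], [731.7, 242.1]]
top stop 221 [651.9 257. ] ang 179.66
[[592.5, 249.9], [711.7, 264.6]]
top front edge 21 [650.  65.] ang 0.02
top barb 128 [ 532.1 -205. ] ang 16.56
[ 532.5 -205. ] [91.7  9.7]
top bara 127 [487.7 -57.9] ang 17.22
[487.8 -57.9] [91.4  9.8]
top loose 359 [ 486.5 -325.8] ang 8.26
[ 487.1 -327.6] [91.2 31.9]
scene near cheek 122 [580.4 173.1] ang 90.06
[[575.3, 107.1], [585.2, 241.5]]
scene far cheek 131 [726.2 171. ] ang 90.87
[[721.3, 104.1], [730.9, 238.9]]
scene stop 169 [652.8 254.7] ang 179.93
[[592.0, 246.8], [711.6, 264.0]]
scene front edge 21 [650.  62.] ang 179.96
scene barb 138 [ 533.  -208.3] ang 16.8
[ 532.8 -207.2] [91.6 10.5]
scene bara 116 [488.  -61.4] ang 17.37
[488.2 -60. ] [91.2 10.4]
scene loose 424 [ 490.1 -332.4] ang 10.09
[ 487.5 -329.4] [92.  32.5]
```

Both cameras agree. The tray heading is about 106.6° with its centre at (510,-132). The bay axis is at x≈653.5, yaw≈90°, with the front edge at y≈64. The loose roller is at (487,-328.5), axis about 9°. Next I move over the roller.

```bash
python3 -m pendant '[[[0.035,-0.035,0,0,0,0,0],[0.07,-0.07,0,0,0,0,0],[0.105,-0.105,0,0,0,0.1,0],[0.14,-0.14,0,0,0,0.2,0],[0.175,-0.175,0,0,0,0.3,0],[0.21,-0.21,0,0,0,0.4,0],[0.245,-0.245,0,0,0,0.494,0],[0.28,-0.28,0,0,0,0.494,0]]]' 60
python3 -m pendant '[[[0,-0.05,0,0,0,0,0],[0,-0.1,0,0,0,0,0],[0,-0.15,0,0,0,0,0],[0,-0.2,0,0,0,0,0],[0,-0.25,0,0,0,0,0],[0,-0.3,0,0,0,0,0],[0,-0.35,0,0,0,0,0],[0,-0.4,0,0,0,0,0]]]'
```

```text
time: 0.9
ee_pos: [479.2, 284.6, 231.1]
tcp_rot: [-180.0, 0.0, 9.2]
force: [0.6, 0.6, 0.3]
width: 85.4
time: 1.7
ee_pos: [477.7, -115.6, 231.2]
tcp_rot: [-180.0, -0.0, 9.0]
force: [0.6, 0.7, -0.3]
width: 85.6
```

```bash
python3 -m pendant '[[[0.002,-0.045,0,0,0,0,0],[0.004,-0.09,0,0,0,0,0],[0.006,-0.135,-0.01,0,0,0,0],[0.008,-0.175,-0.03,0,0,0,0],[0.009,-0.205,-0.06,0,0,0,0],[0.009,-0.215,-0.1,0,0,0,0],[0.009,-0.215,-0.13,0,0,0,0],[0.009,-0.215,-0.13,0,0,0,0]]]'
python3 - <<'E'
from h import *
p,d=robot.snapshot("scene");cv2.imwrite("pics/s1.png",p);crop("pics/s1.png","pics/s1a.png",130,160,330,310,4)
p,d=robot.snapshot("top");cv2.imwrite("pics/t1.png",p);crop("pics/t1.png","pics/t1a.png",240,130,420,260,4)
print(robot.get_state()["ee_pos"],robot.get_state()["qpos"])
E
```

```text
time: 2.5
ee_pos: [484.2, -327.7, 95.1]
tcp_rot: [-179.7, 0.5, 8.9]
force: [0.3, 1.2, -0.4]
width: 85.0
[ 487.17158904 -328.91711667  101.86887819] [-1.44619119e+01  1.82774899e+00 -9.16199632e+00  5.56399814e-02
 -7.90435665e+01  1.13475171e+02]
```

View pics/s1a.png

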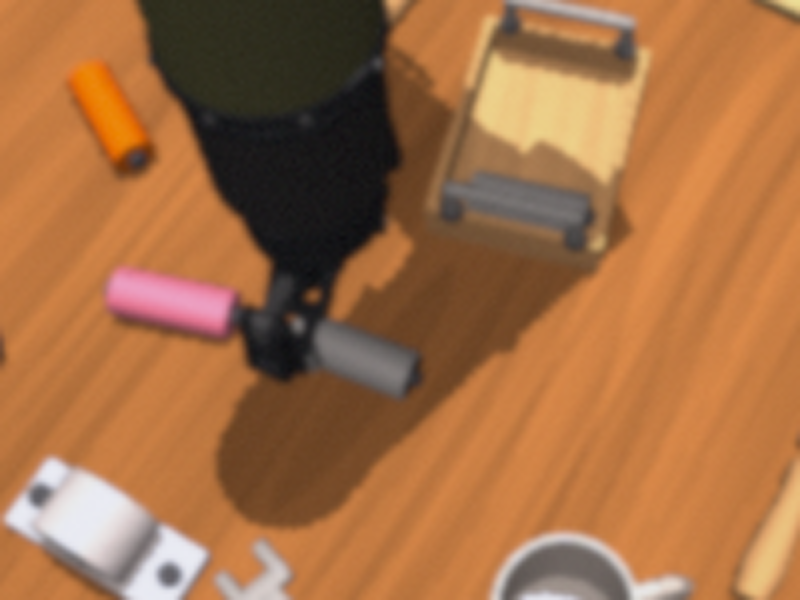

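View pics/t1a.png

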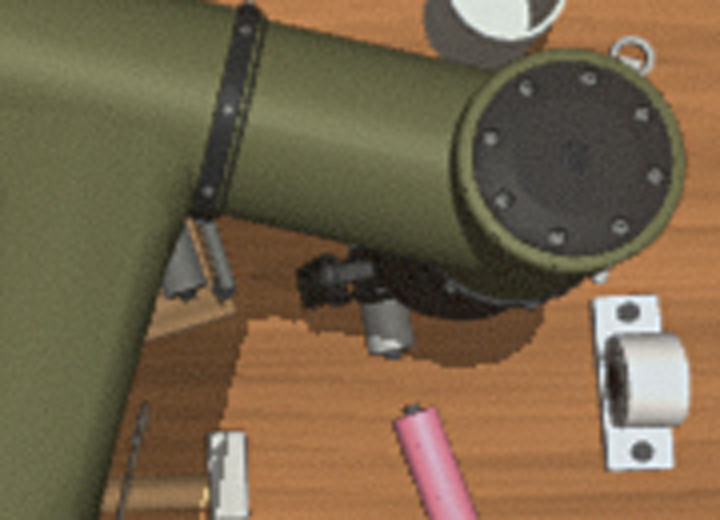

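The gripper is centred over the grey roller, and the pink one is well clear. I go down and close.

```bash
python3 -m pendant '[[[0,0,-0.03,0,0,0,0],[0,0,-0.06,0,0,0,0],[0,0,-0.085,0,0,0,0],[0,0,-0.098,0,0,0,0],[0,0,-0.098,0,0,0,0],[0,0,-0.098,0,0,0,0.2],[0,0,-0.098,0,0,0,0.4],[0,0,-0.098,0,0,0,0.5]]]' 50
python3 -m pendant '[[[0,0,0,0,0,0,0.6],[0,0,0,0,0,0,0.75],[0,0,0,0,0,0,0.9],[0,0,0,0,0,0,0.9],[0,0,0,0,0,0,0.9],[0,0,0,0,0,0,0.9]]]' 50
```

```text
time: 3.4
ee_pos: [488.2, -329.1, 5.0]
tcp_rot: [179.9, -0.1, 9.0]
force: [-0.9, -0.0, -0.1]
width: 44.1
time: 4.0
ee_pos: [487.8, -329.0, 4.3]
tcp_rot: [179.9, -0.1, 9.0]
force: [-1.2, 1.6, 5.6]
width: 30.2
```

```bash
python3 -m pendant '[[[0,0,0.01,0,0,0,0.9],[0,0,0.03,0,0,0,0.9],[0,0,0.06,0,0,0,0.9],[0,0,0.1,0,0,0,0.9],[0,0,0.13,0,0,0,0.9],[0,0,0.13,0,0,0,0.9]]]' 50
python3 - <<'E'
from h import *
p,d=robot.snapshot("scene");cv2.imwrite("pics/s2.png",p);crop("pics/s2.png","pics/s2a.png",130,140,330,290,4)
C=cloud("scene",d);x,y,z=C[...,0],C[...,1],C[...,2]
s=robot.get_state();print(s["ee_pos"],s["force"],s["width"])
E
```

```text
time: 4.6
ee_pos: [489.1, -329.9, 139.1]
tcp_rot: [179.7, -0.4, 9.0]
force: [0.4, 0.3, -1.8]
width: 30.4
[ 488.15598126 -329.050146    135.76995994] [-0.26144328  0.26851666 -3.22548509] 30.342111903766142
```

View pics/s2a.png

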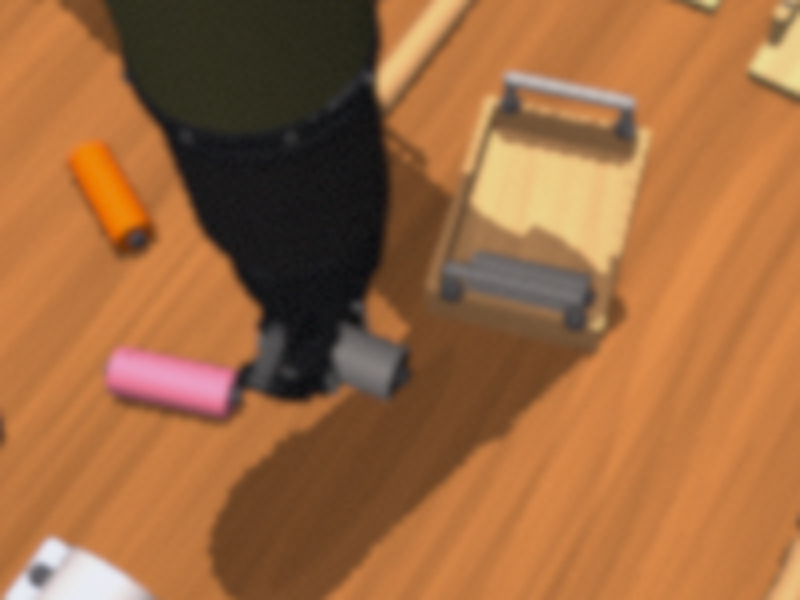

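The roller is held level. I carry it over the tray to tray x = +20, clear of the other roller and the handle.

```bash
python3 -m pendant '[[[0.003,0.04,0,0,0,0.03,0.9],[0.006,0.08,0,0,0,0.06,0.9],[0.009,0.12,0,0,0,0.09,0.9],[0.012,0.16,0,0,0,0.12,0.9],[0.015,0.195,0,0,0,0.134,0.9],[0.017,0.215,0,0,0,0.134,0.9],[0.017,0.215,0,0,0,0.134,0.9],[0.017,0.215,-0.02,0,0,0.134,0.9]]]' 50
python3 - <<'E'
from h import *
p,d=robot.snapshot("scene");cv2.imwrite("pics/s3.png",p);crop("pics/s3.png","pics/s3a.png",180,100,340,250,4)
s=robot.get_state();print(s["ee_pos"],s["tcp_rot"],s["force"],s["width"])
E
```

```text
time: 5.45
ee_pos: [505.2, -113.5, 114.5]
tcp_rot: [179.9, -0.2, 16.8]
force: [-0.1, -0.7, -2.4]
width: 30.3
[ 502.60459443 -113.33782403  108.76535089] [-179.85456461    0.24631611   16.69460192] [-0.84561399  0.18054124 -7.76428059] 30.525063239732308
```

View pics/s3a.png

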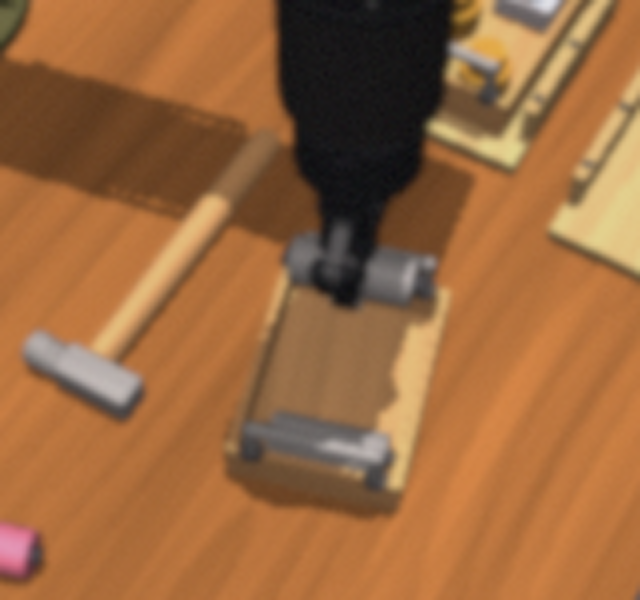

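```bash
python3 -m pendant '[[[0,0,-0.02,0,0,0,0.9],[0,0,-0.04,0,0,0,0.9],[0,0,-0.06,0,0,0,0.9],[0,0,-0.075,0,0,0,0.9],[0,0,-0.087,0,0,0,0.9],[0,0,-0.095,0,0,0,0.9],[0,0,-0.099,0,0,0,0.9],[0,0,-0.099,0,0,0,0.9]]]' 50
python3 -m pendant '[[[0,0,-0.001,0,0,0,0.9],[0,0,-0.002,0,0,0,0.9],[0,0,-0.002,0,0,0,0.9]]]' 50
```

```text
time: 6.3
ee_pos: [504.2, -113.8, 14.1]
tcp_rot: [180.0, 0.0, 16.7]
force: [0.4, 0.3, -0.9]
width: 30.7
time: 6.6
ee_pos: [504.5, -113.7, 12.6]
tcp_rot: [180.0, -0.0, 16.7]
force: [0.8, 0.7, -1.5]
width: 30.5
```

```bash
python3 -m pendant '[[[0,0,-0.001,0,0,0,0.9],[0,0,-0.0015,0,0,0,0.9],[0,0,-0.0015,0,0,0,0.9]]]' 50
python3 -m pendant '[[[0,0,-0.0005,0,0,0,0.9],[0,0,-0.001,0,0,0,0.9],[0,0,-0.001,0,0,0,0.9]]]' 50
```

```text
time: 6.9
ee_pos: [504.2, -113.7, 10.7]
tcp_rot: [180.0, 0.0, 16.7]
force: [0.1, 0.4, -2.0]
width: 30.2
time: 7.2
ee_pos: [504.3, -113.8, 10.3]
tcp_rot: [180.0, -0.0, 16.7]
force: [-3.2, 0.7, 3.1]
width: 30.3
```

The force turned upward, so the roller is on the tray floor. I open just enough and retreat.

```bash
python3 -m pendant '[[[0,0,0,0,0,0,0.63],[0,0,0,0,0,0,0.6],[0,0,0,0,0,0,0.56],[0,0,0,0,0,0,0.52],[0,0,0,0,0,0,0.48],[0,0,0,0,0,0,0.46],[0,0,0,0,0,0,0.46]]]' 50
python3 -m pendant '[[[0,0,0.01,0,0,0,0.46],[0,0,0.03,0,0,0,0.46],[0,0,0.06,0,0,0,0.46],[0,0,0.1,0,0,0,0.46],[0,0,0.14,0,0,0,0.4],[0,0,0.18,0,0,0,0.3],[0,0,0.2,0,0,0,0.2],[0,0,0.2,0,0,0,0]]]' 50
python3 - <<'E'
from h import *
p,d=robot.snapshot("scene");cv2.imwrite("pics/s4.png",p);crop("pics/s4.png","pics/s4a.png",180,100,340,250,4)
s=robot.get_state();print(s["ee_pos"],s["tcp_rot"],s["force"],s["width"])
C=cloud("scene",d);x,y,z=C[...,0],C[...,1],C[...,2]
for n,m in (("barb",(z>66)&(z<80)&(abs(x-531.7)<55)&(abs(y+205)<25)),("bara",(z>66)&(z<80)&(abs(x-488)<55)&(abs(y+58)<25))):
    r=cv2.minAreaRect(C[m][:,:2].astype(np.float32));print(n,np.round(r,1) if 0 else r,m.sum())
E
```

```text
time: 7.9
ee_pos: [505.2, -114.7, 10.9]
tcp_rot: [179.9, -0.1, 16.7]
force: [0.5, -5.8, 3.8]
width: 45.7
time: 8.7
ee_pos: [505.6, -113.5, 214.0]
tcp_rot: [179.9, -0.4, 16.7]
force: [-0.2, 0.2, -0.5]
width: 80.5
[ 504.84699813 -113.26178787  211.4745918 ] [-179.99832481   -0.1874218    16.70720378] [0.43927205 0.36570366 0.13719901] 85.5422723053555
barb ((532.5183715820312, -203.5065460205078), (89.8625717163086, 10.151594161987305), 17.879480361938477) 137
bara ((486.3587951660156, -57.8533821105957), (91.93902587890625, 10.391525268554688), 18.393688201904297) 100
```

View pics/s4a.png

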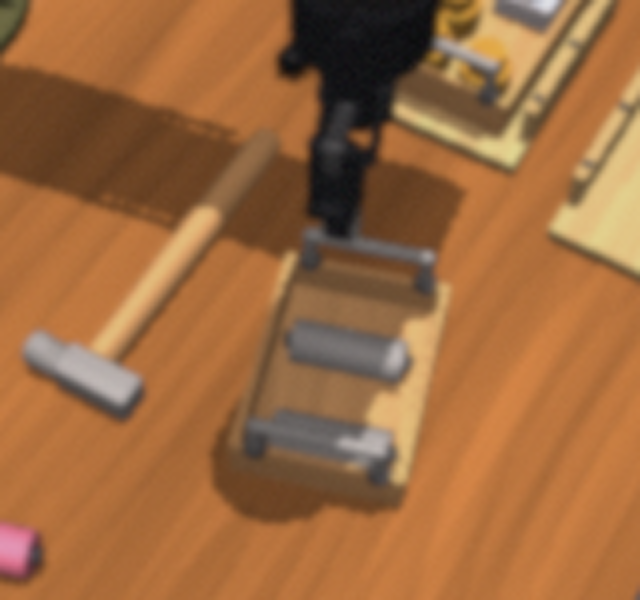

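The roller lies across the tray and both are inside. Handle a is now at about (486,-57). I go over it and grip the bar.

```bash
python3 -m pendant '[[[-0.01,0.03,0,0,0,0.006,0.3],[-0.018,0.057,0,0,0,0.012,0.4],[-0.018,0.057,-0.03,0,0,0.012,0.4],[-0.018,0.057,-0.07,0,0,0.012,0.4],[-0.018,0.057,-0.1,0,0,0.012,0.4],[-0.018,0.057,-0.11,0,0,0.012,0.4],[-0.018,0.057,-0.11,0,0,0.012,0.4]]]' 70
python3 - <<'E'
from h import *
p,d=robot.snapshot("scene");cv2.imwrite("pics/s5.png",p);crop("pics/s5.png","pics/s5a.png",200,100,340,220,5)
s=robot.get_state();print(s["ee_pos"],s["tcp_rot"],s["force"],s["width"])
E
```

```text
time: 9.45
ee_pos: [485.1, -56.9, 97.9]
tcp_rot: [-180.0, 0.2, 17.4]
force: [0.2, -0.3, 0.9]
width: 51.1
[486.1898449  -56.89921869  99.97613399] [1.79966674e+02 4.63468478e-02 1.73796943e+01] [0.13634816 0.52927208 1.18127925] 51.352477991825836
```

View pics/s5a.png

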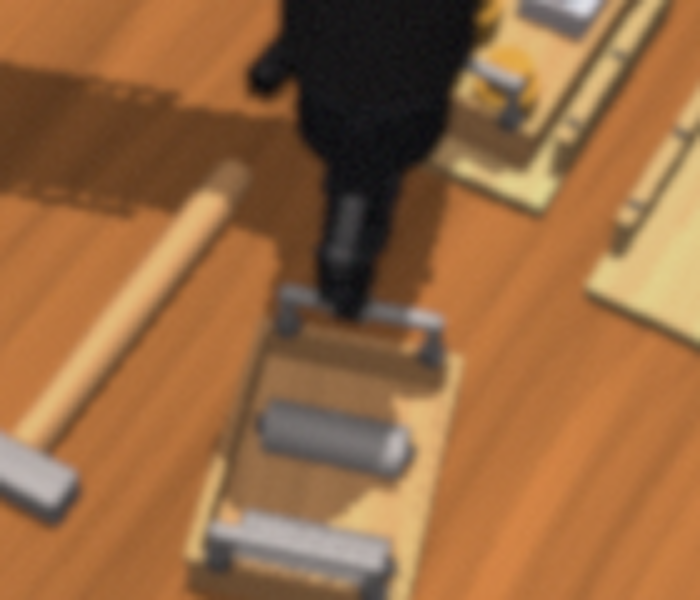

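```bash
python3 -m pendant '[[[0,0,-0.02,0,0,0,0.4],[0,0,-0.038,0,0,0,0.4],[0,0,-0.05,0,0,0,0.4],[0,0,-0.05,0,0,0,0.4],[0,0,-0.05,0,0,0,0.6],[0,0,-0.05,0,0,0,0.75],[0,0,-0.05,0,0,0,0.9],[0,0,-0.05,0,0,0,1]]]' 70
python3 -m pendant '[[[0,0,0,0,0,0,1],[0,0,0,0,0,0,1],[0,0,0,0,0,0,1],[0,0,0,0,0,0,1]]]' 90
```

```text
time: 10.3
ee_pos: [487.0, -56.4, 51.1]
tcp_rot: [180.0, -0.1, 17.4]
force: [-2.0, 3.1, 5.4]
width: 7.4
time: 10.7
ee_pos: [487.0, -56.4, 51.1]
tcp_rot: [180.0, -0.1, 17.4]
force: [-2.7, 2.6, 7.1]
width: 6.9
```

Now I drag the tray flat along the bench to in front of the bay, turning it as it goes.

```bash
python3 -m pendant '[[[0.005,0.003,0,0,0,-0.01,1],[0.015,0.009,0,0,0,-0.03,1],[0.027,0.016,0,0,0,-0.05,1],[0.04,0.024,0,0,0,-0.075,1],[0.054,0.032,0,0,0,-0.1,1],[0.068,0.04,0,0,0,-0.125,1],[0.082,0.048,0,0,0,-0.15,1],[0.09,0.053,0,0,0,-0.16,1]]]' 90
python3 -m pendant '[[[0.01,0.006,0,0,0,-0.02,1],[0.022,0.013,0,0,0,-0.04,1],[0.036,0.021,0,0,0,-0.065,1],[0.05,0.029,0,0,0,-0.09,1],[0.062,0.036,0,0,0,-0.115,1],[0.072,0.043,0,0,0,-0.135,1],[0.077,0.046,0,0,0,-0.14,1],[0.077,0.046,0,0,0,-0.14,1]]]' 90
python3 - <<'E'
from h import *
for n in("scene","top"):
    p,d=robot.snapshot(n);cv2.imwrite(f"pics/{n}6.png",p);np.save(n+"6.npy",d)
crop("pics/scene6.png","pics/s6a.png",220,80,400,220,4)
crop("pics/top6.png","pics/t6a.png",100,80,350,230,3)
s=robot.get_state();print(s["ee_pos"],s["tcp_rot"],s["force"],s["width"])
C=cloud("scene",np.load("scene6.npy"));x,y,z=C[...,0],C[...,1],C[...,2]
for n,m in (("barb",(z>64)&(z<80)&(abs(x-653)<60)&(y>-140)&(y<-90)),):
    r=cv2.minAreaRect(C[m][:,:2].astype(np.float32));print(n,r,m.sum())
E
```

```text
time: 11.5
ee_pos: [575.9, -5.9, 51.1]
tcp_rot: [179.8, 0.2, 8.1]
force: [-9.4, -6.5, 11.7]
width: 6.8
time: 12.3
ee_pos: [653.4, 40.3, 51.1]
tcp_rot: [179.8, 0.1, 0.1]
force: [-4.1, -4.5, 6.9]
width: 6.8
[653.39637078  40.27597435  51.17794725] [1.79815564e+02 5.04002510e-03 1.19614917e-01] [-3.19920454 -5.19164232  7.60586882] 7.070830916203853
barb ((650.6533203125, -114.61376953125), (10.784347534179688, 92.50350189208984), 88.59229278564453) 140
```

View pics/s6a.png

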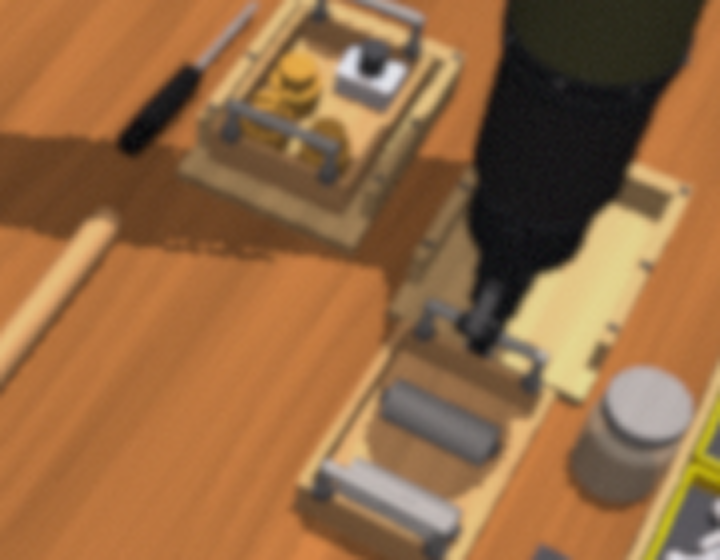

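View pics/t6a.png

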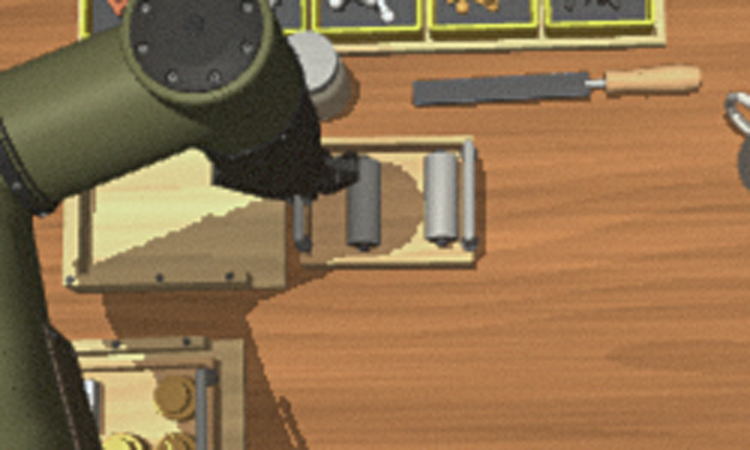

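```bash
python3 - <<'E'
from h import *
for nm in("top","scene"):
    C=cloud(nm,np.load(nm+"6.npy"));x,y,z=C[...,0],C[...,1],C[...,2]
    m=(z>64)&(z<80)&(abs(x-653)<60)&(y>-140)&(y<-90)
    r=cv2.minAreaRect(C[m][:,:2].astype(np.float32));P=C[m][:,:2]
    l=cv2.fitLine(P.astype(np.float32),cv2.DIST_HUBER,0,.01,.01).ravel();print(nm,"barb",np.round(r[0],1),np.round(r[1],1),np.degrees(np.arctan2(l[1],l[0]))%180)
    for n,a,b in(("near",580,606),("far",700,724)):
        m=(z>30)&(z<41)&(x>a)&(x<b)&(y>-105)&(y<30);P=C[m][:,:2]
        if len(P)>20:
            l=cv2.fitLine(P.astype(np.float32),cv2.DIST_HUBER,0,.01,.01).ravel();print(nm,n,len(P),P.mean(0).round(1),np.percentile(P,[2,98],axis=0).round(1).tolist(),np.degrees(np.arctan2(l[1],l[0]))%180)
E
```

```text
top barb [ 651.  -111.9] [ 8.4 91.6] 178.89163
top near 136 [594.7 -39.6] [[591.0, -101.1], [598.4, 24.9]] 88.72646
top far 117 [708.2 -42.3] [[704.6, -102.3], [711.6, 22.2]] 89.79516
scene barb [ 650.7 -114.6] [10.8 92.5] 179.29019
scene near 103 [594.9 -39.2] [[591.1, -103.3], [598.4, 28.5]] 89.0548
scene far 102 [708.6 -39.7] [[705.3, -103.5], [711.9, 27.5]] 89.28392
```

The tray stands square in front of the bay, within 1° and 2 mm. I raise its leading end about 14 mm and trim the yaw.

```bash
python3 -m pendant '[[[0,0,0.002,0,0,0.003,1],[0,0,0.004,0,0,0.006,1],[0,0,0.006,0,0,0.009,1],[0,0,0.008,0,0,0.012,1],[0,0,0.01,0,0,0.015,1],[0,0,0.012,0,0,0.017,1],[0,0,0.014,0,0,0.017,1],[0,0,0.014,0,0,0.017,1]]]' 90
python3 - <<'E'
from h import *
p,d=robot.snapshot("scene");cv2.imwrite("pics/s7.png",p);np.save("scene7.npy",d)
crop("pics/s7.png","pics/s7a.png",220,80,400,220,4)
s=robot.get_state();print(s["ee_pos"],s["tcp_rot"],s["force"],s["width"])
C=cloud("scene",d);x,y,z=C[...,0],C[...,1],C[...,2]
m=(z>60)&(z<80)&(abs(x-653)<60)&(y>-140)&(y<-85)
print(cv2.minAreaRect(C[m][:,:2].astype(np.float32)))
E
```

```text
time: 13.2
ee_pos: [653.4, 42.6, 64.1]
tcp_rot: [-180.0, -0.0, 1.2]
force: [-0.3, 0.3, -3.4]
width: 7.3
[653.40135264  42.58291348  64.05049599] [-1.79982337e+02 -3.29156183e-02  1.17007533e+00] [-0.13530514  1.42864841 -4.08705382] 6.579142673036138
((655.1041870117188, -111.69061279296875), (92.15203094482422, 10.878726959228516), 0.2491523027420044)
```

View pics/s7a.png

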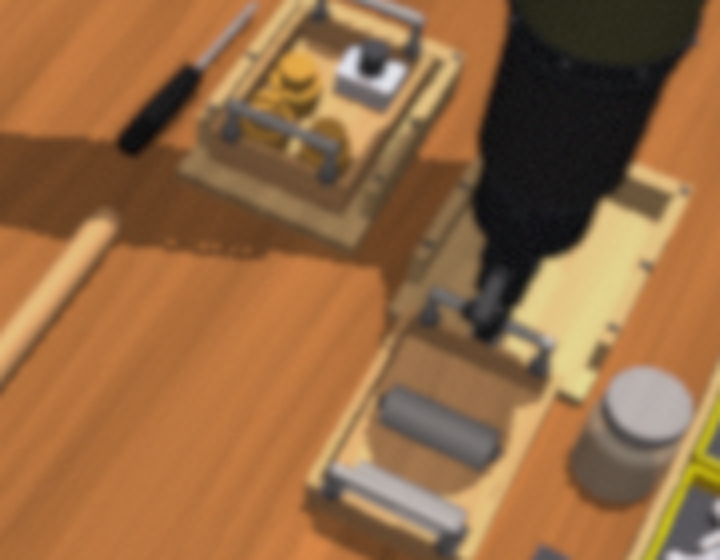

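```bash
python3 - <<'E'
from h import *
for f in("scene6","scene7"):
    C=cloud("scene",np.load(f+".npy"));x,y,z=C[...,0],C[...,1],C[...,2]
    for a,b in((590,600),(704,714)):
        m=(z>25)&(z<60)&(x>a)&(x<b)&(y>-105)&(y<35);P=C[m]
        k=np.polyfit(P[:,1],P[:,2],1);print(f,a,len(P),"z at y=-100,30:",np.polyval(k,[-100,30]).round(1),"slope deg",np.degrees(np.arctan(k[0])).round(2))
    m=(z>64)&(z<100)&(abs(x-653)<50)&(y>25)&(y<60);print("bar a",[np.median(C[m&(abs(x-q)<8)],axis=0).round(1).tolist() for q in(615,695)])
E
```

```text
scene6 590 120 z at y=-100,30: [34.9 34.4] slope deg -0.21
scene6 704 107 z at y=-100,30: [36.1 35.9] slope deg -0.07
bar a [[614.8, 37.3, 70.9], [693.0, 37.1, 71.1]]
scene7 590 119 z at y=-100,30: [37.2 43.8] slope deg 2.9
scene7 704 106 z at y=-100,30: [37.  45.3] slope deg 3.65
bar a [[613.3, 38.7, 81.9], [693.7, 40.2, 81.4]]
```

The leading end rose only about 11 mm, because some slack was taken up. I lift 4 mm more and draw it over the edge, with the lift following the ramp.

```bash
python3 -m pendant '[[[0,0,0.002,0,0,0,1],[0,0,0.004,0,0,0,1],[0,0.004,0.0045,0,0,0,1],[0,0.01,0.0045,0,0,0,1],[0,0.016,0.0045,0,0,0,1],[0,0.023,0.005,0,0,0,1],[0,0.03,0.005,0,0,0,1],[0,0.03,0.005,0,0,0,1]]]' 90
python3 - <<'E'
from h import *
p,d=robot.snapshot("scene");cv2.imwrite("pics/s8.png",p);np.save("scene8.npy",d)
crop("pics/s8.png","pics/s8a.png",220,80,400,220,4)
s=robot.get_state();print(s["ee_pos"],s["tcp_rot"],s["force"],s["width"])
for f in("scene8",):
    C=cloud("scene",np.load(f+".npy"));x,y,z=C[...,0],C[...,1],C[...,2]
    for a,b in((590,600),(704,714)):
        m=(z>25)&(z<60)&(x>a)&(x<b)&(y>-75)&(y<65);P=C[m]
        k=np.polyfit(P[:,1],P[:,2],1);print(f,a,len(P),"slope deg",np.degrees(np.arctan(k[0])).round(2))
    m=(z>64)&(z<100)&(abs(x-653)<50)&(y>55)&(y<90);print("bar a",[np.median(C[m&(abs(x-q)<8)],axis=0).round(1).tolist() for q in(615,695)])
    m=(z>60)&(z<80)&(abs(x-653)<60)&(y>-115)&(y<-55)
    print(cv2.minAreaRect(C[m][:,:2].astype(np.float32)))
E
```

```text
time: 14.05
ee_pos: [653.3, 73.8, 68.8]
tcp_rot: [-180.0, -0.0, 1.2]
force: [-0.7, 1.3, -6.0]
width: 7.1
[653.30102255  73.30947638  68.8205248 ] [-1.79975293e+02 -1.86226310e-02  1.22091071e+00] [-0.925241    1.25954102 -6.07897762] 6.819824300247025
scene8 590 115 slope deg 3.87
scene8 704 98 slope deg 6.98
bar a [[613.2, 69.6, 87.6], [693.6, 71.9, 85.7]]
((656.4555053710938, -80.22434997558594), (92.06114196777344, 10.114900588989258), 0.46418488025665283)
```

View pics/s8a.png

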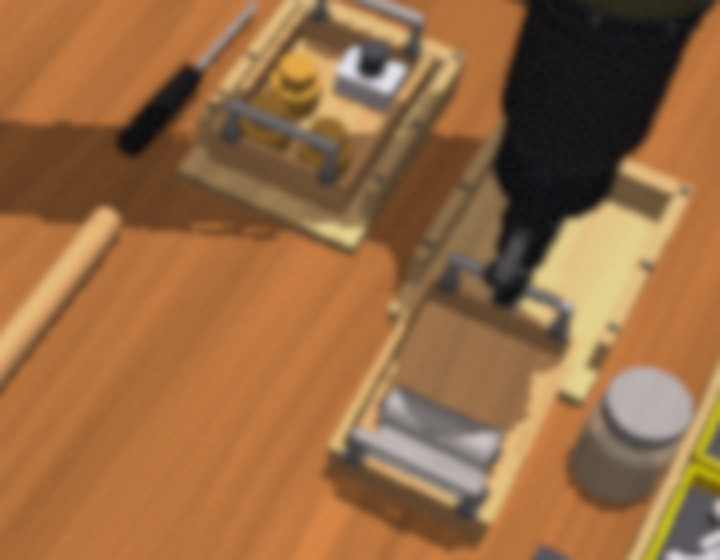

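```bash
python3 - <<'E'
from h import *
for f in("scene7","scene8"):
    C=cloud("scene",np.load(f+".npy"));x,y,z=C[...,0],C[...,1],C[...,2]
    y0=-112 if f=="scene7" else -80
    m=(z>60)&(z<90)&(abs(x-653)<50)&(abs(y-y0)<20);print(f,"bar b top z",np.percentile(C[m][:,2],[50,90]).round(1))
    for a,b in((590,600),(704,714)):
        m=(z>20)&(z<60)&(x>a)&(x<b)&(y>y0)&(y<y0+140);P=C[m];yy=P[:,1]
        print([ (q,np.round(np.median(P[abs(yy-q)<8][:,2]),1)) for q in range(y0+8,y0+140,22)])
E
```

```text
scene7 bar b top z [71.2 73.7]
[(-104, np.float64(35.4)), (-82, np.float64(39.3)), (-60, np.float64(40.8)), (-38, np.float64(42.1)), (-16, np.float64(42.2)), (6, np.float64(43.9))]
[(-104, np.float64(33.5)), (-82, np.float64(38.5)), (-60, np.float64(40.8)), (-38, np.float64(40.9)), (-16, np.float64(43.7)), (6, np.float64(45.2))]
scene8 bar b top z [71.8 73.9]
[(-72, np.float64(36.7)), (-50, np.float64(39.3)), (-28, np.float64(42.9)), (-6, np.float64(44.7)), (16, np.float64(45.1)), (38, np.float64(47.5))]
[(-72, np.float64(35.4)), (-50, np.float64(38.7)), (-28, np.float64(41.5)), (-6, np.float64(43.3)), (16, np.float64(46.3)), (38, np.float64(48.9))]
```

The tray's rear is still on the bench, tilt is about 5.5°, and both rollers rest at the rear end. I continue up the ramp with a small yaw trim.

```bash
python3 -m pendant '[[[0,0.006,0.0008,0,0,-0.003,1],[0,0.012,0.0015,0,0,-0.006,1],[0,0.019,0.0025,0,0,-0.009,1],[0,0.025,0.0038,0,0,-0.012,1],[0,0.031,0.005,0,0,-0.014,1],[0,0.037,0.0062,0,0,-0.014,1],[0,0.044,0.008,0,0,-0.014,1],[0,0.049,0.0095,0,0,-0.014,1]]]' 90
python3 - <<'E'
from h import *
p,d=robot.snapshot("scene");cv2.imwrite("pics/s9.png",p);np.save("scene9.npy",d)
crop("pics/s9.png","pics/s9a.png",220,80,400,220,4)
s=robot.get_state();print(s["ee_pos"],s["tcp_rot"],s["force"],s["width"])
C=cloud("scene",d);x,y,z=C[...,0],C[...,1],C[...,2]
m=(z>60)&(z<82)&(abs(x-653)<60)&(y>-75)&(y<-5)
print(cv2.minAreaRect(C[m][:,:2].astype(np.float32)),np.percentile(C[m][:,2],[50,90]))
y0=-26
for a,b in((590,600),(704,714)):
        m=(z>20)&(z<70)&(x>a)&(x<b)&(y>y0)&(y<y0+140);P=C[m];yy=P[:,1]
        print([ (q,np.round(np.median(P[abs(yy-q)<8][:,2]),1)) for q in range(y0+8,y0+140,22)])
E
```

```text
time: 14.9
ee_pos: [653.3, 122.0, 78.4]
tcp_rot: [-180.0, -0.0, 0.4]
force: [0.6, 0.1, -6.6]
width: 7.0
[653.45276539 122.64383279  78.78379262] [-1.79975923e+02 -4.60786370e-02  4.01474693e-01] [-0.05669543  0.00765785 -6.87000389] 6.924939324149523
((653.7998657226562, -31.905977249145508), (92.24335479736328, 10.62365436553955), 2.164712905883789) [75.27342782 77.66316331]
[(-18, np.float64(41.7)), (4, np.float64(43.8)), (26, np.float64(45.7)), (48, np.float64(49.9)), (70, np.float64(52.1)), (92, np.float64(52.7))]
[(-18, np.float64(40.3)), (4, np.float64(44.4)), (26, np.float64(48.0)), (48, np.float64(51.9)), (70, np.float64(54.7)), (92, np.float64(57.7))]
```

View pics/s9a.png

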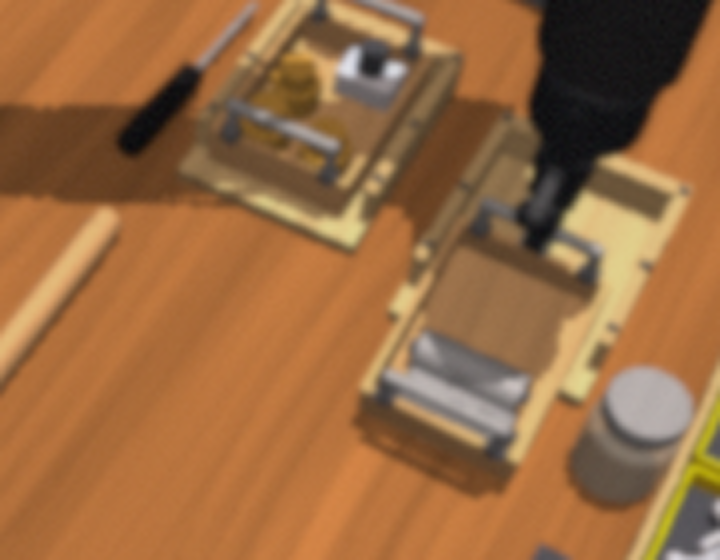

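The full weight shows on the wrist and the rear end is about 3 mm up. The pad friction is holding the pivot, so I have lifted more than needed. I let it down onto the step edge now, then level it while advancing.

```bash
python3 -m pendant '[[[0,0,-0.002,0,0,0,1],[0,0,-0.004,0,0,0,1],[0,0.001,-0.005,0,0,0,1],[0,0.001,-0.005,0,0,0,1]]]' 60
python3 -m pendant '[[[0,0.004,-0.001,0,0,0,1],[0,0.008,-0.002,0,0,0,1],[0,0.011,-0.004,0,0,0,1],[0,0.014,-0.006,0,0,0,1],[0,0.017,-0.0075,0,0,0,1],[0,0.018,-0.0085,0,0,0,1],[0,0.018,-0.0085,0,0,0,1]]]' 60
python3 - <<'E'
from h import *
p,d=robot.snapshot("scene");cv2.imwrite("pics/s10.png",p);np.save("scene10.npy",d)
crop("pics/s10.png","pics/s10a.png",220,80,400,220,4)
s=robot.get_state();print(s["ee_pos"],s["tcp_rot"],s["force"],s["width"])
C=cloud("scene",d);x,y,z=C[...,0],C[...,1],C[...,2]
m=(z>60)&(z<92)&(abs(x-653)<60)&(y>-60)&(y<20)
print(cv2.minAreaRect(C[m][:,:2].astype(np.float32)),np.percentile(C[m][:,2],[50,90]))
y0=-6
for a,b in((590,600),(704,714)):
        m=(z>20)&(z<70)&(x>a)&(x<b)&(y>y0)&(y<y0+140);P=C[m];yy=P[:,1]
        print([ (q,np.round(np.median(P[abs(yy-q)<8][:,2]),1)) for q in range(y0+8,y0+140,22)])
E
```

```text
time: 15.35
ee_pos: [653.1, 122.0, 72.9]
tcp_rot: [180.0, 0.0, 0.3]
force: [0.1, 0.6, -5.8]
width: 6.7
time: 16.05
ee_pos: [653.5, 140.3, 65.1]
tcp_rot: [180.0, -0.0, 0.4]
force: [0.0, -2.5, -1.8]
width: 6.6
[653.49466588 140.31192433  65.15549148] [ 1.79996433e+02 -4.20660734e-02  3.65176118e-01] [ 0.57269612 -2.57341365 -2.84530009] 6.8818267868163865
((653.7699584960938, -14.643938064575195), (11.33305835723877, 93.0733871459961), 89.58514404296875) [81.21584321 83.62781003]
[(2, np.float64(45.6)), (24, np.float64(46.6)), (46, np.float64(45.1)), (68, np.float64(46.6)), (90, np.float64(46.8)), (112, np.float64(48.1))]
[(2, np.float64(46.0)), (24, np.float64(46.4)), (46, np.float64(47.8)), (68, np.float64(48.0)), (90, np.float64(48.3)), (112, np.float64(48.1))]
```

View pics/s10a.png

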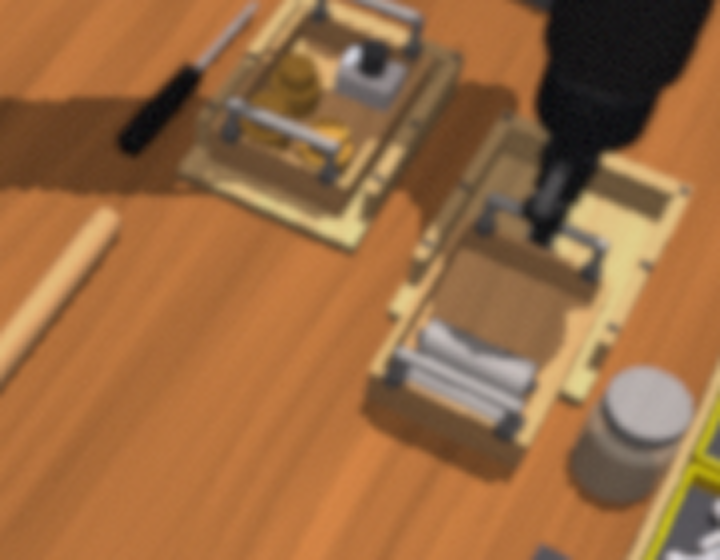

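The tray is now on the bay floor, level to about 1°, and centred (bar b x=653.8, bar a x=653.5). I slide it home and feel for the stop.

```bash
python3 -m pendant '[[[0,0.006,-0.0005,0,0,0,1],[0,0.018,-0.001,0,0,0,1],[0,0.032,-0.001,0,0,0,1],[0,0.046,-0.001,0,0,0,1],[0,0.06,-0.001,0,0,0,1],[0,0.073,-0.001,0,0,0,1],[0,0.084,-0.001,0,0,0,1],[0,0.09,-0.001,0,0,0,1]]]' 60
python3 -m pendant '[[[0,0.002,0,0,0,0,1],[0,0.004,0,0,0,0,1],[0,0.006,0,0,0,0,1],[0,0.008,0,0,0,0,1],[0,0.01,0,0,0,0,1],[0,0.01,0,0,0,0,1]]]' 60
```

```text
time: 16.9
ee_pos: [653.0, 231.8, 63.4]
tcp_rot: [180.0, 0.0, 0.4]
force: [0.5, -2.5, -3.8]
width: 6.8
time: 17.5
ee_pos: [653.3, 240.5, 63.8]
tcp_rot: [-180.0, -0.0, 0.4]
force: [-0.9, -1.5, -3.5]
width: 6.7
```

```bash
python3 -m pendant '[[[0,0.001,-0.0005,0,0,0,1],[0,0.002,-0.001,0,0,0,1],[0,0.003,-0.001,0,0,0,1],[0,0.004,-0.001,0,0,0,1],[0,0.005,-0.001,0,0,0,1],[0,0.005,-0.001,0,0,0,1]]]' 60
python3 - <<'E'
from h import *
p,d=robot.snapshot("scene");cv2.imwrite("pics/s11.png",p);np.save("scene11.npy",d)
crop("pics/s11.png","pics/s11a.png",250,60,400,200,4)
s=robot.get_state();print(s["ee_pos"],s["tcp_rot"],s["force"],s["width"])
C=cloud("scene",d);x,y,z=C[...,0],C[...,1],C[...,2]
m=(z>60)&(z<92)&(abs(x-653)<60)&(y>60)&(y<120)
print(cv2.minAreaRect(C[m][:,:2].astype(np.float32)),np.percentile(C[m][:,2],[50,90]))
y0=96
for a,b in((590,600),(704,714)):
        m=(z>20)&(z<70)&(x>a)&(x<b)&(y>y0)&(y<y0+140);P=C[m];yy=P[:,1]
        print([ (q,np.round(np.median(P[abs(yy-q)<8][:,2]),1)) for q in range(y0+8,y0+140,22)])
E
```

```text
time: 18.1
ee_pos: [653.5, 244.2, 63.3]
tcp_rot: [179.9, -0.0, 0.3]
force: [-0.4, -6.7, -1.4]
width: 7.0
[653.53811636 244.2088015   63.24255941] [ 1.79903298e+02 -1.58360598e-02  3.24960894e-01] [-0.79315911 -6.07635731 -1.17129785] 6.667275390490991
((653.2273559570312, 88.62786865234375), (93.5395736694336, 11.236928939819336), 1.0120022296905518) [82.55561352 85.75997719]
[(104, np.float64(46.9)), (126, np.float64(47.2)), (148, np.float64(46.1)), (170, np.float64(46.9)), (192, np.float64(48.1)), (214, np.float64(46.5))]
[(104, np.float64(47.2)), (126, np.float64(47.7)), (148, np.float64(48.0)), (170, np.float64(48.0)), (192, np.float64(47.0)), (214, np.float64(47.1))]
```

View pics/s11a.png

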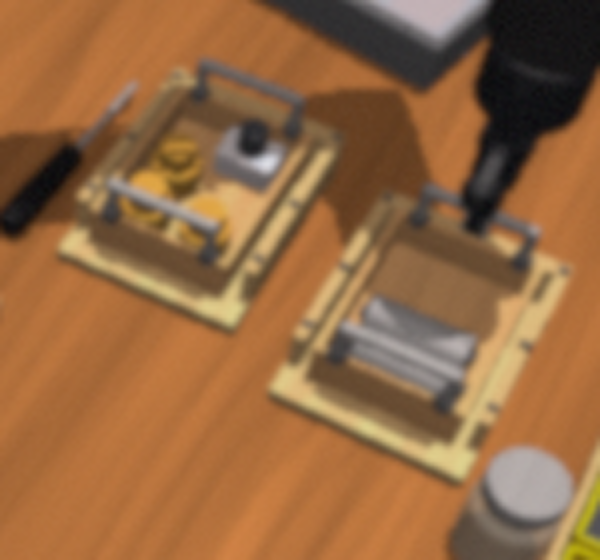

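```bash
python3 -m pendant '[[[0,0.001,0,0,0,0,1],[0,0.002,0,0,0,0,1],[0,0.003,0,0,0,0,1],[0,0.003,0,0,0,0,1]]]' 60
python3 -m pendant '[[[0,0.001,0,0,0,0,1],[0,0.002,0,0,0,0,1],[0,0.002,0,0,0,0,1]]]' 60
```

```text
time: 18.55
ee_pos: [653.5, 244.5, 63.2]
tcp_rot: [179.7, 0.1, 0.2]
force: [0.1, -14.4, 1.2]
width: 7.1
time: 18.85
ee_pos: [653.5, 244.9, 63.2]
tcp_rot: [179.5, 0.1, 0.2]
force: [-1.1, -18.2, 0.7]
width: 7.0
```

The TCP stalled at y≈244.5 while the push rose to 18 N, so the tray is at the stop. I ease the push off, release and rise.

```bash
python3 -m pendant '[[[0,-0.001,0,0,0,0,1],[0,-0.002,0,0,0,0,1],[0,-0.003,0,0,0,0,1],[0,-0.003,0,0,0,0,0.85],[0,-0.003,0,0,0,0,0.75],[0,-0.003,0,0,0,0,0.65],[0,-0.003,0,0,0,0,0.55],[0,-0.003,0,0,0,0,0.5]]]' 40
python3 -m pendant '[[[0,0,0.005,0,0,0,0.5],[0,0,0.015,0,0,0,0.5],[0,0,0.035,0,0,0,0.5],[0,0,0.065,0,0,0,0.5],[0,0,0.1,0,0,0,0.5],[0,0,0.13,0,0,0,0.5],[0,0,0.13,0,0,0,0.5]]]' 40
python3 - <<'E'
from h import *
for n in("scene","top"):
    p,d=robot.snapshot(n);cv2.imwrite(f"pics/{n}12.png",p);np.save(n+"12.npy",d)
crop("pics/scene12.png","pics/s12a.png",250,60,400,200,4)
s=robot.get_state();print(s["ee_pos"],s["force"],s["width"])
C=cloud("scene",np.load("scene12.npy"));x,y,z=C[...,0],C[...,1],C[...,2]
for n,a,b in(("b",60,120),("a",220,265)):
    m=(z>60)&(z<92)&(abs(x-653)<60)&(y>a)&(y<b)
    print(n,cv2.minAreaRect(C[m][:,:2].astype(np.float32)),np.percentile(C[m][:,2],[50,90]))
E
```

```text
time: 19.65
ee_pos: [653.4, 248.0, 63.1]
tcp_rot: [-180.0, -0.0, 0.4]
force: [-0.6, -0.8, -0.6]
width: 42.7
time: 20.35
ee_pos: [655.3, 247.7, 200.7]
tcp_rot: [-179.8, -0.6, 0.4]
force: [-0.6, 0.0, 0.3]
width: 43.0
[653.63958478 247.6167276  194.80238801] [ 0.28503356  0.79115735 -0.16311176] 42.70237124660386
b ((653.0797729492188, 88.72684478759766), (11.133548736572266, 93.2405776977539), 89.32562255859375) [82.73636569 85.43144305]
a ((653.1808471679688, 241.96670532226562), (11.456250190734863, 92.05154418945312), 88.53585052490234) [81.87418447 85.73550688]
```

View pics/s12a.png

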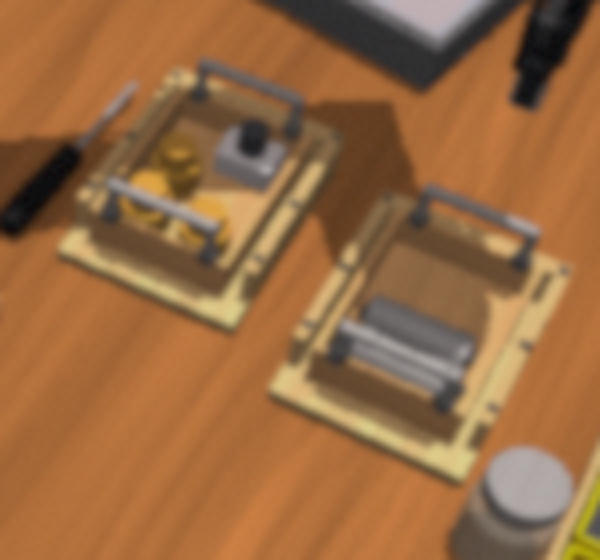

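```bash
python3 -m pendant '[[[-0.03,-0.02,0,0,0,0,0.5],[-0.07,-0.04,0,0,0,0,0.5],[-0.11,-0.04,0,0,0,0,0.5],[-0.15,-0.03,0,0,0,0,0.5],[-0.19,0,0,0,0,0,0.5],[-0.23,0.04,0,0,0,0,0.5],[-0.27,0.08,0,0,0,0,0.5],[-0.27,0.08,0,0,0,0,0.5]]]' 40
python3 - <<'E'
from h import *
for n in("scene","top"):
    p,d=robot.snapshot(n);cv2.imwrite(f"pics/{n}13.png",p);np.save(n+"13.npy",d)
crop("pics/top13.png","pics/t13a.png",90,80,340,280,3)
for n in("scene","top"):
    C=cloud(n,np.load(n+"13.npy"));x,y,z=C[...,0],C[...,1],C[...,2]
    for k,a,b in(("b",60,120),("a",220,265)):
        m=(z>70)&(z<92)&(abs(x-653)<60)&(y>a)&(y<b)
        if m.sum()>20:print(n,k,np.round(cv2.minAreaRect(C[m][:,:2].astype(np.float32))[0],1))
    m=(z>35)&(z<55)&(abs(x-653)<40)&(y>255)
    print(n,"stop back edge",np.percentile(C[m][:,1],98).round(1))
    m=(z>35)&(z<55)&(abs(x-653)<40)&(y>225)&(y<268)
    for xx in(620,650,685):
        q=m&(abs(x-xx)<3);i=np.argsort(C[q][:,1]);print(xx,C[q][i][:,1:].round(0).astype(int).tolist())
E
```

```text
time: 21.25
ee_pos: [380.2, 329.4, 192.0]
tcp_rot: [180.0, 0.1, 0.6]
force: [0.6, 0.1, 0.1]
width: 42.6
scene b [653.1  88.7]
scene a [653.  241.4]
scene stop back edge 668.8
620 [[238, 38], [239, 42], [239, 46], [239, 48], [241, 48], [241, 38], [243, 40], [244, 47], [244, 48], [245, 52], [247, 47], [253, 45], [257, 43], [257, 46], [258, 44], [262, 43]]
650 [[238, 47], [238, 41], [239, 35], [240, 49], [240, 43], [240, 41], [242, 44], [245, 47], [245, 48], [251, 45], [254, 43], [254, 44], [257, 46], [257, 44], [264, 43]]
685 [[239, 36], [241, 40], [242, 43], [243, 37], [243, 44], [243, 48], [243, 40], [243, 46], [244, 51], [246, 50], [255, 43], [256, 44], [257, 44], [260, 44], [262, 43]]
top b [652.4  90.4]
top a [651.8 244.8]
top stop back edge 608.8
620 [[240, 53], [242, 49], [243, 35], [244, 50], [245, 46], [248, 48], [253, 42], [263, 42]]
650 [[240, 39], [242, 50], [243, 38], [244, 46], [244, 36], [245, 49], [246, 47], [248, 50], [249, 47], [249, 46], [264, 44], [265, 41]]
685 [[241, 40], [241, 46], [243, 41], [243, 49], [244, 47], [245, 52], [248, 43], [249, 47], [250, 46], [251, 43]]
```

View pics/t13a.png

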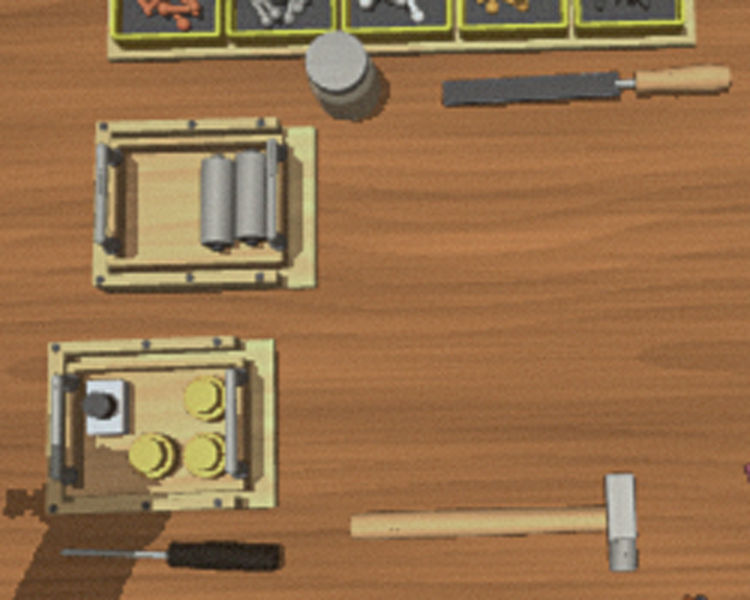

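View pics/scene13.png

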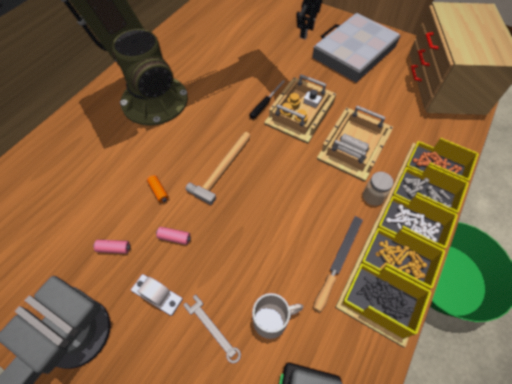

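Both rollers are in the tray and the neighbours look unchanged. I check how fully home it is, using the offset from bar b to the floor's front edge (should be 29 mm) in both bays.

```bash
python3 - <<'E'
from h import *
img=cv2.imread("pics/top13.png");g=cv2.GaussianBlur(img,(0,0),.8)[...,0].astype(float)
C=cloud("top",np.load("top13.npy"));x,y,z=C[...,0],C[...,1],C[...,2]
# front edge by blue-channel gradient on each row, ray onto z=12; expected px range
for name,xc,ye,yb in(("empty",653,64,90),("full",444,99,125)):
    E=[]
    for xx in range(xc-55,xc+60,5):
        u,v=pix("top",[xx,ye,12])[0];v=int(round(v));u=int(round(u))
        r=g[v,u-6:u+8];dg=np.diff(r);i=np.argmin(dg)
        a,b,c=(dg[i-1],dg[i],dg[i+1]) if 0<i<len(dg)-1 else (0,-1,0)
        o=.5*(a-c)/(a-2*b+c) if a-2*b+c else 0
        E.append(ray("top",(u-6+i+.5+o,v),12)[0][1])
    m=(z>60)&(z<100)&(abs(x-xc)<45)&(abs(y-yb)<15);P=C[m]
    m2=m&(z>76);
    print(name,"edge",np.median(E).round(1),np.round(np.percentile(E,[15,85]),1),"bar b y",np.median(C[m2][:,1]).round(1),cv2.minAreaRect(C[m2][:,:2].astype(np.float32))[0])
    # bars ray-cast by mask centroid at bar-top height z=85
    vv,uu=np.nonzero(m2);R=ray("top",np.c_[uu,vv],82);print("  ray bar y",np.median(R[:,1]).round(1))
# tray end outer wall vs stop: list profile
S=cloud("scene",np.load("scene13.npy"))
for nm,Q,edge in(("top",C,0),("scene",S,0)):
    x,y,z=Q[...,0],Q[...,1],Q[...,2]
    for name,xc,y0 in(("empty",653,160),("full",444,195)):
        m=(z>40)&(z<50)&(abs(x-xc)>62)&(abs(x-xc)<82)&(abs(y-y0)<120);P=Q[m]
        print(nm,name,"cheeks+stop y range",np.percentile(P[:,1],[1,99]).round(1))
        for k,a,b in(("b",y0-90,y0-50),("a",y0+60,y0+105)):
            m=(z>76)&(z<92)&(abs(x-xc)<45)&(y>a)&(y<b)
            if m.sum()>10:print("   bar",k,np.median(Q[m][:,1]).round(1))
E
```

```text
empty edge 64.3 [64.2 64.4] bar b y 90.4 (652.9290771484375, 90.87059783935547)
  ray bar y 91.0
full edge 101.9 [101.4 102.4] bar b y 124.4 (443.6958923339844, 125.12084197998047)
  ray bar y 124.5
top empty cheeks+stop y range [ 96.3 263.1]
   bar b 90.4
   bar a 243.8
top full cheeks+stop y range [133.8 301.3]
   bar b 124.4
   bar a 277.7
scene empty cheeks+stop y range [ 92.  261.4]
   bar b 87.2
   bar a 240.8
scene full cheeks+stop y range [129.7 298.8]
   bar b 121.6
   bar a 275.1
```

The offset reads about 26.5 mm against 29 expected, so it may be 2–3 mm short even though the push stalled. I look at the gap closely.

```bash
python3 - <<'E'
from h import *
crop("pics/scene13.png","pics/s13b.png",335,100,400,150,12)
crop("pics/top13.png","pics/t13b.png",115,112,185,182,8)
for Y in(241.5,244.5,247.5): print(Y,pix("scene",[[600,Y,48],[653,Y,48],[705,Y,48]]).round(1).tolist(),pix("top",[[600,Y,48],[705,Y,48]]).round(1).tolist())
E
```

```text
241.5 [[351.0, 113.3], [366.9, 120.0], [383.0, 126.8]] [[128.1, 165.5], [128.9, 128.6]]
244.5 [[351.4, 112.7], [367.3, 119.4], [383.3, 126.2]] [[127.0, 165.6], [127.8, 128.7]]
247.5 [[351.8, 112.1], [367.7, 118.8], [383.7, 125.5]] [[125.9, 165.6], [126.8, 128.7]]
```

View pics/s13b.png

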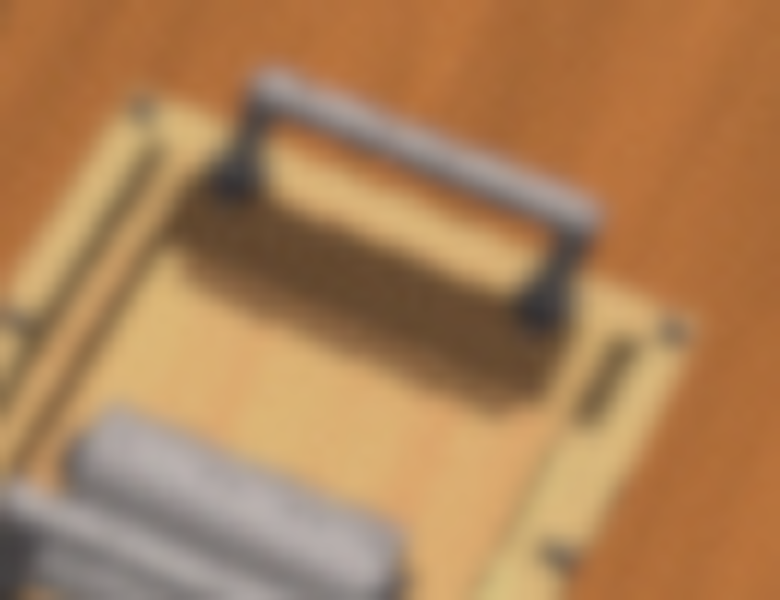

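View pics/t13b.png

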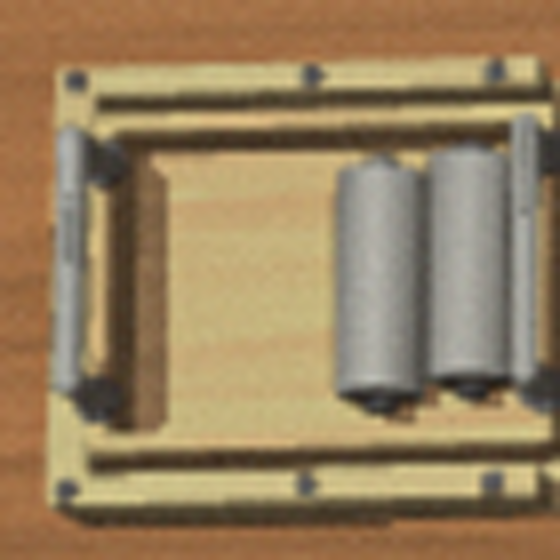

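No slit shows between the tray and the stop. The depth profile runs straight from the tray's rim (z≈48, to y≈249.5) to the stop's top (z≈44). The stop's face measured y≈249.9 at the start, so together with the 18 N stall the tray is home. The hammer, file, screwdriver, jar and full tray are at the same pixels as before. I hand it in.

```bash
python3 - <<'E'
from h import *
print(robot.close_job()); s=robot.get_state(); print(s["time"],s["ee_pos"],s["force"])
E
```

```text
the job is handed in; nothing more can be done
None
the job is handed in; nothing more can be done
```

The job is handed in at about 21 s. The tray stands in the empty bay against the back stop, with both rollers in it.

**What I did:**
- I gripped the loose roller and lowered it to the tray floor until the force showed contact, then opened the jaws.
- I gripped tray handle a, dragged the tray flat to in front of the bay and raised the leading end about 14 mm over the edge.
- I levelled the tray on the step, slid it in until it stalled at the stop at about 18 N, then let go and moved the arm clear.

**What the last checks showed:**
- Both rollers are in the tray, and the tray sits level and within about 1 mm of the bay's centre line.
- The tray's leading rim is at y≈249.5, and the stop's face measured y≈249.9.
- The hammer, file, screwdriver, jar and full tray look unmoved; I did not measure the other things but saw no change in the last picture.

**What disagreed or went less well:**
- **Possibly 2–3 mm short:** the distance from handle b to the bay's front edge reads about 26.5 mm, against 29 mm expected when fully home. I took this as calibration error and trusted the force stall and the rim reading, so I did not push again.
- **Brief lift:** for about half a second on the ramp, pad friction kept the tray from pivoting. Its rear end came about 3 mm off the bench and the wrist carried nearly the full weight, at about 7° of tilt. I lowered it straight onto the step edge.

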